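# Find the rocking cover of the tool till and push it open

## Robot

A 6-joint arm with a two-finger parallel gripper is mounted at the origin on the work surface. World frame = base frame: x ahead of the robot, y to its left, z up, the work surface at z = 0. Lengths are in m, angles in rad, forces in N, time in s.
With the tool pointing down it reaches from about 0.425 to 1.125 m from the base axis. Payload 14.9 kg.
Tool frame: the origin (TCP) lies at the centre of the arm's flange, where the gripper is bolted on; the fingertips stand 191 mm ahead of it and the grasp point (between the pads) lies 172 mm ahead of it; x points along the fingers, z is the direction in which the jaws open and shut, and the axes are right-handed (so a half turn about x gives the same grasp; the last joint's range is limited). The gripper opens to 91 mm and grips with 3 to 60 N. Pads are 32 mm wide; open, the fingers measure 118 mm over their backs; the gripper's body (76 mm by 178 mm) begins 60 mm behind the grasp point.
Start: joints at [-1.141, 0.379, 1.734, -0, 1.028, -0.033], TCP at [0.313, -0.626, 0.405] pointing down, gripper open.
Joint ranges: [-2.77, 2.77], [-0.74, 2.19], [0, 2.66], [-1.06, 4.2], [0.31, 2.87], [-3.08, 3.08]. Speed limits (rad/s): [1.89, 1.89, 2.39, 3.14, 3.14, 3.14].

## Interface

Orientations are given as [roll, pitch, yaw] about the fixed x, y, z axes, in that order (R = Rz(yaw) Ry(pitch) Rx(roll)).
In Python, from bench import manip gives the robot as it stands.
- The arm moves only by the tool play_rows, never from a script. Its argument "commands" is a list of rows, each a list of 5 numbers: the gripper command: -1 is shut, 1 is fully open, values between are in proportion, then the shift along the tool's x, y, z in m, then the turn about the tool's x in degrees. In form: [[fingers, x, y, z, roll], ...]. A call has exactly 10 rows; each row shifts and turns the pose as measured when the row begins, along the tool's axes as they then stand; what a row does not reach is not made up. A row lasts 1/8 s, in which the tool goes at most 62.5 mm and 10.7 degrees, less where a joint would pass 70% of its speed; a pose out of reach is approached as far as the arm can. A call with a gripper value outside its range is refused whole. The fingers move at their own pace and stop on an object; "force" is the grip in N (left out, the last holds). Time passes only in rows, so rows that do not move let the fingers close, or fill a call up. It gives the time, the measured TCP pose, the force and the opening at its end, in the units of the state.
- manip.get_obs(): the state, without advancing time (a new reading comes with each control period).
- manip.snapshot(name): name is "scene" or "side" or "wrist"; returns (picture, depth): 400x640x3 uint8, blue, green, red; 400x640 float32, m along the optical axis (not along the pixel's ray), 0 where there is no reading.
- manip.camera_params(name): a dict with "vertical_fov" (degrees; the focal length in pixels is half the picture's height over the tangent of half this angle, whatever the lens; pixels are square), "cx", "cy" (the principal point, pixels), "k1" (the pictures are not rectified: a ray, as slopes to the right and down, at radius r is drawn at 1 + k1 r^2 times it, then the intrinsics apply), "R" (3x3) and "t" (3): a world point X has camera coordinates R X + t. Camera axes: x right, y down, z forward; pixel columns grow to the right and rows downward; lengths in m; the calibration is good to about 2 mm. A picture is of the moment at which its call begins: read the wrist's pose just before it. camera_params takes no time and is no camera call; for the wrist camera it gives the pose at the moment of the call.
- manip.close_job(): hands the job in, once; it reports no verdict.
The state is a dict: "clock": time; "joint_pos": joint angles; "dq": joint speeds; "joint_torque": joint torques, N m; "tool_pos": TCP position; "ee_rot": TCP orientation; "contact_force": force on the tool from outside, world axes, zero at the start; "wrist_torque": the same for the moment, N m; "width": finger opening in m.
Only numpy, scipy, OpenCV 4.12 (cv2) and the standard library are available. Lean on these libraries where they do the work, as an engineer would, in place of code of your own. Each camera call takes 0.05 s, during which the arm holds its last target. There are 200 camera calls.

## Task

One of the four alike covers of the low wooden tool till on the bench is free to rock; the other three are packed firm from beneath. Press gently with the fingertips on the near ends of the covers, one after another, until you find the one that rocks, then push its near end on down until that cover is fully open, tilted against its stop, and leave it standing so. Never press hard on any cover, and do not pick up, knock over or shift the glue bottle, mallet, spokeshave or sanding block.

Things in the scene. Friction and masses are not known exactly. Their poses are not given: they have to be found in the camera images.
- till: Low beech tool till fixed on the bench, 247 mm deep (x), 418 wide (y), 110 high. Origin on the bench under the middle of the covers' pivot line; x to its far side, y left along the row, z up. Four compartments (94 mm in y, 80 mm either way in x of the pivot line, floor at 12 mm, 6 mm partitions), each under a cover flush with the rim at 110 mm; beyond them a fixed 75 mm ledge at rim height.
- till_pivot (a point): Middle of the pivot line of the four covers, 104 mm above the bench, axes as the till's. Three compartments, different ones each time, hold a hidden wooden packing block close under the near end of the cover, which is therefore firm; in the fourth the block is only 20 mm high and the cover is free. From outside all covers look alike.
- cover_1 (a joint): Tilt of the leftmost (+y end of the row) cover, rad: 0 shut and level, grows as its near end goes down into the till and its far end rises; stop at 0.9. Beech board 154 (x) x 90 (y) x 12 mm, balanced on a level pivot along y at mid-length. Firm cover: gives less than 0.03. Free cover: turns under about 2.5 N at its near end; pivot friction (0.12 N m) keeps it where it is left.
- cover_2 (a joint): Tilt of the second from the left cover, rad: 0 shut and level, grows as its near end goes down into the till and its far end rises; stop at 0.9. Beech board 154 (x) x 90 (y) x 12 mm, balanced on a level pivot along y at mid-length. Firm cover: gives less than 0.03. Free cover: turns under about 2.5 N at its near end; pivot friction (0.12 N m) keeps it where it is left.
- cover_3 (a joint): Tilt of the third from the left cover, rad: 0 shut and level, grows as its near end goes down into the till and its far end rises; stop at 0.9. Beech board 154 (x) x 90 (y) x 12 mm, balanced on a level pivot along y at mid-length. Firm cover: gives less than 0.03. Free cover: turns under about 2.5 N at its near end; pivot friction (0.12 N m) keeps it where it is left.
- cover_4 (a joint): Tilt of the rightmost (-y end of the row) cover, rad: 0 shut and level, grows as its near end goes down into the till and its far end rises; stop at 0.9. Beech board 154 (x) x 90 (y) x 12 mm, balanced on a level pivot along y at mid-length. Firm cover: gives less than 0.03. Free cover: turns under about 2.5 N at its near end; pivot friction (0.12 N m) keeps it where it is left.
- cover_1_end (a point): The place to press on the leftmost (+y end of the row) cover: on its top face, in the middle of its width, 22 mm in from its near edge and 55 mm on the near side (-x of the till) of the pivot. Moves with the cover; axes as the till's when shut.
- cover_2_end (a point): The place to press on the second from the left cover: on its top face, in the middle of its width, 22 mm in from its near edge and 55 mm on the near side (-x of the till) of the pivot. Moves with the cover; axes as the till's when shut.
- cover_3_end (a point): The place to press on the third from the left cover: on its top face, in the middle of its width, 22 mm in from its near edge and 55 mm on the near side (-x of the till) of the pivot. Moves with the cover; axes as the till's when shut.
- cover_4_end (a point): The place to press on the rightmost (-y end of the row) cover: on its top face, in the middle of its width, 22 mm in from its near edge and 55 mm on the near side (-x of the till) of the pivot. Moves with the cover; axes as the till's when shut.
- glue: Bystander: white glue bottle, 44 mm diameter, 130 mm high, standing loose on the till's far ledge. Origin at the centre of its underside.
- mallet: Bystander: wooden mallet lying loose on the bench left of the till, 270 mm long along its x, head 70 x 110 x 60 mm at its +x end. Origin on the bench under about mid-length.
- spokeshave: Bystander: brass spokeshave with two dark handles, 270 mm long along its x, 36 mm high, lying loose on the bench right of the till. Origin on the bench under its middle.
- sanding_block: Bystander: cork sanding block 50 x 90 x 30 mm, lying loose on the bench before the till. Origin at the centre of its underside.

How it is judged:
On the way:
1. the free cover rocks under the fingers (((value of joint cover_1 above 0.08 rad and contact force between the fingers and cover_1 above 0.5 N) or (value of joint cover_2 above 0.08 rad and contact force between the fingers and cover_2 above 0.5 N) or (value of joint cover_3 above 0.08 rad and contact force between the fingers and cover_3 above 0.5 N) or (value of joint cover_4 above 0.08 rad and contact force between the fingers and cover_4 above 0.5 N))), for 0.02 s.
At the end, for the whole second after the job is handed in: One cover stands open and still, tilted more than 0.7 rad (its stop is at 0.9), and the other three are shut (within 0.06 rad) (((value of joint cover_1 above 0.7 rad and value of joint each of cover_2, cover_3, cover_4 below 0.06 rad and velocity of joint cover_1 below 0.05 rad/s) or (value of joint cover_2 above 0.7 rad and value of joint each of cover_1, cover_3, cover_4 below 0.06 rad and velocity of joint cover_2 below 0.05 rad/s) or (value of joint cover_3 above 0.7 rad and value of joint each of cover_1, cover_2, cover_4 below 0.06 rad and velocity of joint cover_3 below 0.05 rad/s) or (value of joint cover_4 above 0.7 rad and value of joint each of cover_1, cover_2, cover_3 below 0.06 rad and velocity of joint cover_4 below 0.05 rad/s))); the robot touches nothing.
It fails at once if a cover is pressed hard (over 60 N) (contact force between the arm and cover_1 above 60 N or contact force between the arm and cover_2 above 60 N or contact force between the arm and cover_3 above 60 N or contact force between the arm and cover_4 above 60 N).
It fails at once if a bystander is picked up or shifted more than 30 mm, or the glue bottle is tipped over (distance of any of glue, mallet, spokeshave, sanding_block from where it was at the start of the episode above 0.03 m or angle between glue's own z axis and vertical above 0.5 rad).
It also fails if it takes over 48 s, if anything falls off the work surface, if the arm or the gripper's body presses on something with over 40 N, if the wrist force passes 120 N, or if a joint passes its speed limit or range.

## Working session

There is one attempt and no reset: what is moved stays moved. The work goes in short steps, Python scripts to look and compute and a tool call to move; the robot and the scene stay as the last step left them, time stands still between calls to the robot, and variables do not carry over. Pictures are saved under pics/ and viewed, about 8 in all and at most 12, crops included, and the job is handed in when it is done.

Besides the shell and the picture viewer there is one more tool, called after "Call:" as name([rows], argument=value, ...), one row to a line, values as JSON. play_rows: Moves the arm, as the interface text tells. Its arguments: {"type":"object","properties":{"commands":{"type":"array"},"force":{"type":"number"}},"required":["commands"]}

```bash
mkdir -p pics
cat > h.py <<'E'
import numpy as np, cv2
from bench import manip
def ray(cp,u,v,h=400):
    f=h/2/np.tan(np.radians(cp["vertical_fov"])/2)
    d=np.array([(u-cp["cx"])/f,(v-cp["cy"])/f]); s=d.copy()
    for _ in range(30): s=d/(1+cp["k1"]*(s@s))
    R=np.array(cp["R"]);t=np.array(cp["t"])
    return -R.T@t, R.T@np.array([s[0],s[1],1.])
def onz(cp,u,v,z):
    c,d=ray(cp,u,v); return c+d*(z-c[2])/d[2]
def atd(cp,u,v,dep):
    c,d=ray(cp,u,v); return c+d*dep
E
python3 - <<'E'
from h import *
for n in("scene","side"):
    p,d=manip.snapshot(n); cv2.imwrite(f"pics/{n}0.png",p); np.save(f"{n}0.npy",d)
    cp=manip.camera_params(n); print(n,cp)
print(manip.get_obs())
E
```

```text
scene {'vertical_fov': 54.16223324414169, 'cx': 324.8874802486612, 'cy': 202.05094114192312, 'k1': -0.017447080631023737, 'R': array([[-0.61330846,  0.7898396 , -0.00247748],
       [ 0.57566819,  0.44485286, -0.68608459],
       [-0.54079467, -0.42220769, -0.72751755]]), 't': array([ 0.33290833, -0.31185671,  1.40292195])}
side {'vertical_fov': 46.064589810354704, 'cx': 323.6885062609563, 'cy': 203.0604096421145, 'k1': -0.09135580436295694, 'R': array([[-0.813354  , -0.58176655, -0.00171578],
       [-0.4213392 ,  0.59109286, -0.68780994],
       [ 0.401159  , -0.55871004, -0.7258888 ]]), 't': array([0.52010549, 0.30449672, 1.03630363])}
{'clock': 0.1, 'joint_pos': array([-1.14130479e+00,  3.79357145e-01,  1.73475115e+00,  2.85766193e-05,
        1.02851895e+00, -3.33298565e-02]), 'dq': array([ 4.24988087e-04, -3.05968543e-04,  3.89728831e-05,  1.34355904e-03,
        3.02403736e-04,  8.40394462e-04]), 'joint_torque': array([ 2.82164765e-03, -7.65038395e+01, -4.35291445e+01,  6.52850722e-02,
        3.97645449e-02, -2.29362564e-05]), 'tool_pos': array([ 0.31243416, -0.62620285,  0.40413878]), 'ee_rot': array([3.08462344, 1.56976145, 1.97663374]), 'contact_force': array([-1.2536781 ,  0.19471841, -0.31774754]), 'wrist_torque': array([0.01719187, 0.01036091, 0.04021705]), 'width': 0.09116013781749426}
```

View pics/scene0.png

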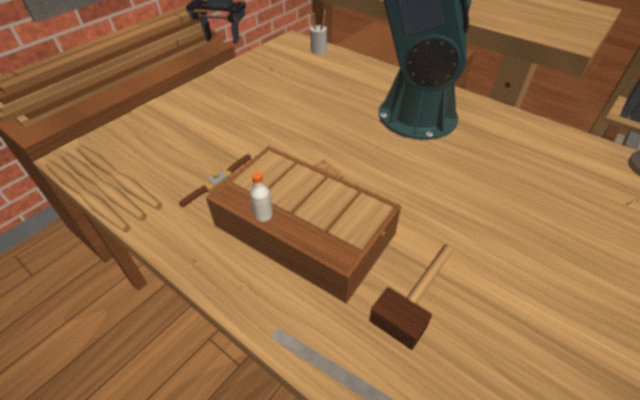

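View pics/side0.png

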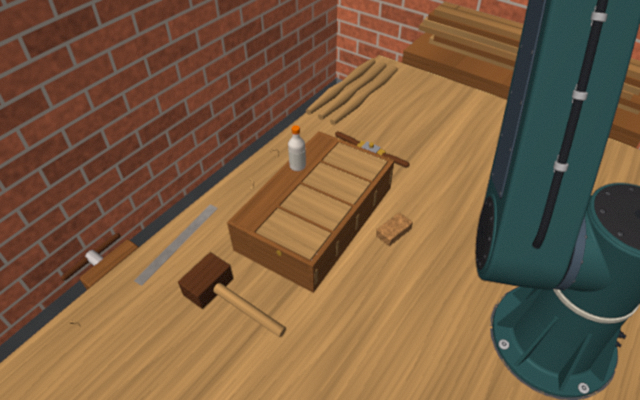

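Scene view: the till's rim corners are near-right (267,150), near-left (399,208), far-left (348,275 top edge) and far-right (208,195). Side view: near-left (315,265), near-right (393,163), far-right (322,133), far-left (230,224). The covers are light wood, the glue stands on the ledge to the right, and the mallet is to the left.

Run:
```python
from h import *
for n,pts in(("scene",[(267,150),(399,208),(348,275),(208,195)]),("side",[(393,163),(315,265),(230,224),(322,133)])):
    cp=manip.camera_params(n); d=np.load(n+"0.npy"); print(n)
    for p in pts: print(p,onz(cp,*p,.11).round(3))
    P=[]
    im=cv2.imread(f"pics/{n}0.png")
    V=[]
    for v in range(100,330):
        for u in range(150,430):
            if d[v,u]>0:
                X=atd(cp,u,v,d[v,u])
                if abs(X[2]-.11)<.006: P.append(X);V.append(im[v,u])
    P=np.array(P);V=np.array(V)
    # largest blob of top surface
    g=np.zeros((600,600),np.uint8); ij=np.round((P[:,:2]-[.3,-.6])/.002).astype(int)
    ok=((ij>=0)&(ij<600)).all(1); g[ij[ok,0],ij[ok,1]]=255
    g=cv2.morphologyEx(g,cv2.MORPH_CLOSE,np.ones((7,7)))
    c=max(cv2.findContours(g,0,2)[0],key=cv2.contourArea)
    r=cv2.minAreaRect(c); print("top z",np.median(P[:,2]),r[1][0]*.002,r[1][1]*.002,r[2]); b=cv2.boxPoints(r)*.002
    print((b[:,::-1]+[.3,-.6]).round(4))
    m=(V[:,1]>125)&(V[:,0]<140); 
    r=cv2.minAreaRect(P[m][:,:2].astype(np.float32)); print("light",m.sum(),r)
```

```text
scene
(267, 150) [ 0.565 -0.188  0.11 ]
(399, 208) [0.53  0.217 0.11 ]
(348, 275) [0.76 0.23 0.11]
(208, 195) [ 0.783 -0.183  0.11 ]
top z 0.10849456946151981 0.2507814025878906 0.42124926757812503 86.09950256347656
[[ 0.5455 -0.2029]
 [ 0.5168  0.2174]
 [ 0.767   0.2344]
 [ 0.7957 -0.1858]]
light 5726 ((0.6530606746673584, 0.014820888638496399), (0.21627752482891083, 0.3895317614078522), 3.6243410110473633)
side
(393, 163) [ 0.541 -0.186  0.11 ]
(315, 265) [0.512 0.211 0.11 ]
(230, 224) [0.75  0.233 0.11 ]
(322, 133) [ 0.774 -0.181  0.11 ]
top z 0.10948238582254266 0.25047825622558595 0.42334588623046876 85.97173309326172
[[ 0.543  -0.2031]
 [ 0.5133  0.2192]
 [ 0.7632  0.2368]
 [ 0.7929 -0.1855]]
light 5251 ((0.6455101370811462, 0.01595492660999298), (0.19858106970787048, 0.389570415019989), 4.044416427612305)
```

```bash
cat >> h.py <<'E'
from scipy.spatial.transform import Rotation as Ro
Y=.069; ex=np.array([np.cos(Y),np.sin(Y),0]); ey=np.array([-np.sin(Y),np.cos(Y),0]); PIV=np.array([.6233,.0141,0])
def end(k,x=-.055): return PIV+x*ex+(.15-.1*(k-1))*ey
def rep(k,ztip,x=-.055):
    o=manip.get_obs(); R=Ro.from_euler('xyz',o["ee_rot"]).as_matrix()
    tip=o["tool_pos"]+.191*R[:,0]
    g=end(k,x); g[2]=ztip
    jaw=R[:,2]; a=np.degrees(np.arctan2(np.cross(R[:,2],ey)@R[:,0],R[:,2]@ey))
    print("t",o["clock"],"tip",tip.round(4),"down",R[:,0].round(3),"jaw",R[:,2].round(3),"goal",g.round(3),"\n shift tool",(R.T@(g-tip)).round(4),"roll deg",round(a,1),"(or +-180)","F",o["contact_force"].round(2),"q",o["joint_pos"].round(2),"w",o["width"])
    t=tip-PIV; print(" tip in till",(t@ex).round(4),(t@ey).round(4))
E
python3 -c "
from h import *
rep(4,.16)"
```

```text
t 0.1 tip [ 0.3124 -0.626   0.2131] down [-0.     0.001 -1.   ] jaw [ 0.446 -0.895 -0.001] goal [ 0.579 -0.139  0.16 ] 
 shift tool [ 0.0535  0.4557 -0.3165] roll deg -157.4 (or +-180) F [-1.25  0.19 -0.32] q [-1.14  0.38  1.73  0.    1.03 -0.03] w 0.09116013781749426
 tip in till -0.3543 -0.6172
```

Call:
play_rows([
  [-1, 0, 0.048, -0.033, 0],
  [-1, 0, 0.048, -0.033, 0],
  [-1, 0, 0.048, -0.033, 0],
  [-1, 0, 0.048, -0.033, 0],
  [-1, 0, 0.048, -0.033, 0],
  [-1, 0, 0.048, -0.033, 0],
  [-1, 0, 0.048, -0.033, 0],
  [-1, 0, 0, 0, 7.5],
  [-1, 0, 0, 0, 7.5],
  [-1, 0, 0, 0, 7.5],
], force=20)

```text
clock: 1.35
tool_pos: [0.515, -0.2572, 0.4022]
ee_rot: [-2.483, 1.567, 2.288]
contact_force: [0.2, -0.9, 0.1]
width: 0.0004
```

```bash
python3 -c "
from h import *
rep(4,.125)"
```

```text
t 1.35 tip [ 0.5146 -0.2566  0.2112] down [-0.002  0.003 -1.   ] jaw [ 0.059 -0.998 -0.003] goal [ 0.579 -0.139  0.125] 
 shift tool [ 0.0863  0.0712 -0.113 ] roll deg 179.4 (or +-180) F [ 0.21 -0.9   0.05] q [-0.5   0.19  1.99  0.    0.97  1.01] w 0.00040903805890822934
 tip in till -0.1272 -0.2626
```

Call:
play_rows([
  [-1, 0, 0.02, -0.031, 0],
  [-1, 0, 0.02, -0.031, 0],
  [-1, 0.01, 0.02, -0.031, 0],
  [-1, 0.015, 0.012, -0.02, 0],
  [-1, 0.02, 0, 0, 0],
  [-1, 0.02, 0, 0, 0],
  [-1, 0.015, 0, 0, 0],
  [-1, 0.006, 0, 0, 0],
  [-1, 0, 0, 0, 0],
  [-1, 0, 0, 0, 0],
])

```text
clock: 2.6
tool_pos: [0.5805, -0.1388, 0.3111]
ee_rot: [-2.234, 1.565, 2.533]
contact_force: [-0.2, 0.4, 0.2]
width: 0.0004
```

Run:
```python
from h import *
rep(4,.105)
p,d=manip.snapshot("side"); cv2.imwrite("pics/s1.png",cv2.resize(p[80:320,180:480],None,fx=2.5,fy=2.5))
```

```text
t 2.6 tip [ 0.5797 -0.1382  0.1201] down [-0.004  0.003 -1.   ] jaw [ 0.054 -0.999 -0.003] goal [ 0.579 -0.139  0.105] 
 shift tool [ 0.0151 -0.0009  0.0012] roll deg 179.1 (or +-180) F [-0.21  0.43  0.16] q [-0.27  0.35  1.98  0.    0.81  1.24] w 0.0003557517015897477
 tip in till -0.054 -0.1489
```

View pics/s1.png

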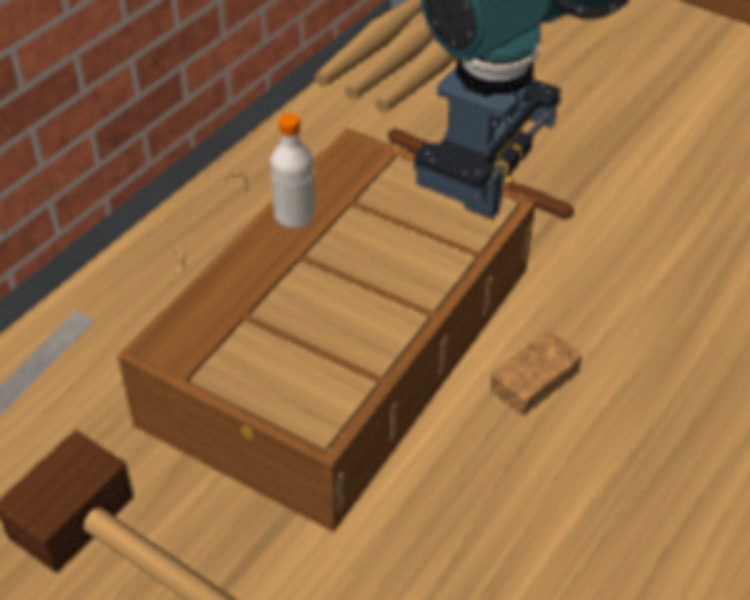

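The fingertips (about 490,210 in the crop) hover over the near end of the rightmost cover, well clear of the bottle and the near wall. Now I'll press it gently in 2.5 mm rows.

Call:
play_rows([
  [-1, 0.003, 0, 0, 0],
  [-1, 0.0025, 0, 0, 0],
  [-1, 0.0025, 0, 0, 0],
  [-1, 0.0025, 0, 0, 0],
  [-1, 0.0025, 0, 0, 0],
  [-1, 0.0025, 0, 0, 0],
  [-1, 0.0025, 0, 0, 0],
  [-1, 0.0025, 0, 0, 0],
  [-1, 0.0025, 0, 0, 0],
  [-1, 0.0025, 0, 0, 0],
])

```text
clock: 3.9
tool_pos: [0.5821, -0.139, 0.3003]
ee_rot: [-2.047, 1.562, 2.72]
contact_force: [-20.5, 4.9, 44.9]
width: 0.0008
```

```bash
python3 -c "
from h import *
rep(3,.118)"
```

```text
t 3.9 tip [ 0.5805 -0.1383  0.1093] down [-0.008  0.004 -1.   ] jaw [ 0.055 -0.998 -0.004] goal [ 0.572 -0.04   0.118] 
 shift tool [-0.0082 -0.0032 -0.0991] roll deg 179.2 (or +-180) F [-20.49   4.9   44.89] q [-0.27  0.37  1.98  0.    0.8   1.24] w 0.0007882347176573864
 tip in till -0.0532 -0.1491
```

Cover 4 is firm: the tip stopped at 109 mm with 45 N, so the steps must be smaller. On to cover 3.

Call:
play_rows([
  [-1, -0.015, 0, 0, 0],
  [-1, -0.004, 0, -0.02, 0],
  [-1, 0, 0, -0.04, 0],
  [-1, 0, -0.003, -0.04, 0],
  [-1, 0, 0, -0.009, 0],
  [-1, 0.004, 0, 0, 0],
  [-1, 0.004, 0, 0, 0],
  [-1, 0.002, 0, 0, 0],
  [-1, 0, 0, 0, 0],
  [-1, 0, 0, 0, 0],
])

```text
clock: 5.15
tool_pos: [0.5724, -0.0267, 0.3088]
ee_rot: [-2.037, 1.561, 2.728]
contact_force: [-0.9, 0.0, 0.0]
width: 0.0007
```

```bash
python3 -c "
from h import *
rep(3,.105)"
```

```text
t 5.15 tip [ 0.5708 -0.026   0.1178] down [-0.009  0.004 -1.   ] jaw [ 0.053 -0.999 -0.004] goal [ 0.572 -0.04   0.105] 
 shift tool [0.0128 0.0005 0.0137] roll deg 179.1 (or +-180) F [-0.89  0.02  0.04] q [-0.09  0.32  2.03  0.    0.8   1.43] w 0.0006589109831941897
 tip in till -0.0552 -0.0364
```

Call:
play_rows([
  [-1, 0, 0, 0.012, 0],
  [-1, 0.003, 0, 0, 0],
  [-1, 0.002, 0, 0, 0],
  [-1, 0.001, 0, 0, 0],
  [-1, 0.001, 0, 0, 0],
  [-1, 0.001, 0, 0, 0],
  [-1, 0.001, 0, 0, 0],
  [-1, 0.001, 0, 0, 0],
  [-1, 0.001, 0, 0, 0],
  [-1, 0.001, 0, 0, 0],
])

```text
clock: 6.4
tool_pos: [0.5729, -0.0399, 0.2964]
ee_rot: [-1.987, 1.561, 2.778]
contact_force: [-3.2, -1.5, 3.7]
width: 0.0005
```

```bash
python3 -c "
from h import *
rep(3,.105)"
```

```text
t 6.4 tip [ 0.5712 -0.0392  0.1055] down [-0.009  0.003 -1.   ] jaw [ 0.052 -0.999 -0.004] goal [ 0.572 -0.04   0.105] 
 shift tool [0.0004 0.0007 0.0004] roll deg 179.1 (or +-180) F [-3.23 -1.47  3.66] q [-0.11  0.34  2.03  0.    0.78  1.41] w 0.00046852763997722583
 tip in till -0.0557 -0.0496
```

Cover 3 gives at about 4 N and has sunk below the firm level, so it is the free one. I'll continue down.

Call:
play_rows([
  [-1, 0.003, 0, 0, 0],
  [-1, 0.003, 0, 0, 0],
  [-1, 0.003, 0, 0, 0],
  [-1, 0.003, 0, 0, 0],
  [-1, 0.003, 0, 0, 0],
  [-1, 0.003, 0, 0, 0],
  [-1, 0.003, 0, 0, 0],
  [-1, 0.003, 0, 0, 0],
  [-1, 0.003, 0, 0, 0],
  [-1, 0.002, 0, 0, 0],
])

```text
clock: 7.65
tool_pos: [0.5733, -0.0396, 0.2657]
ee_rot: [-2.101, 1.563, 2.664]
contact_force: [-0.9, 0.4, 2.5]
width: 0.0005
```

```bash
python3 -c "
from h import *
rep(3,.066)"
```

```text
t 7.65 tip [ 0.572  -0.039   0.0747] down [-0.007  0.003 -1.   ] jaw [ 0.052 -0.999 -0.004] goal [ 0.572 -0.04   0.066] 
 shift tool [ 0.0087 -0.0001  0.0006] roll deg 179.1 (or +-180) F [-0.94  0.45  2.51] q [-0.11  0.39  2.04  0.    0.72  1.41] w 0.0005008277981257655
 tip in till -0.0549 -0.0494
```

Call:
play_rows([
  [-1, 0.0012, 0, 0, 0],
  [-1, 0.0012, 0, 0, 0],
  [-1, 0.0012, 0, 0, 0],
  [-1, 0.001, 0, 0, 0],
  [-1, 0.001, 0, 0, 0],
  [-1, 0.001, 0, 0, 0],
  [-1, 0.001, 0, 0, 0],
  [-1, 0.001, 0, 0, 0],
  [-1, 0.001, 0, 0, 0],
  [-1, 0.001, 0, 0, 0],
])

```text
clock: 8.9
tool_pos: [0.5733, -0.0396, 0.255]
ee_rot: [-2.102, 1.563, 2.663]
contact_force: [-5.3, -0.3, 19.1]
width: 0.0
```

Run:
```python
from h import *
rep(3,.066)
p,d=manip.snapshot("side"); cv2.imwrite("pics/s2.png",cv2.resize(p[80:320,180:480],None,fx=2.5,fy=2.5))
```

```text
t 8.9 tip [ 0.572  -0.0389  0.064 ] down [-0.007  0.004 -1.   ] jaw [ 0.052 -0.999 -0.004] goal [ 0.572 -0.04   0.066] 
 shift tool [-0.002  -0.0002  0.0006] roll deg 179.1 (or +-180) F [-5.34 -0.32 19.11] q [-0.11  0.41  2.04  0.    0.7   1.41] w 1.4443125970356485e-05
 tip in till -0.0548 -0.0494
```

View pics/s2.png

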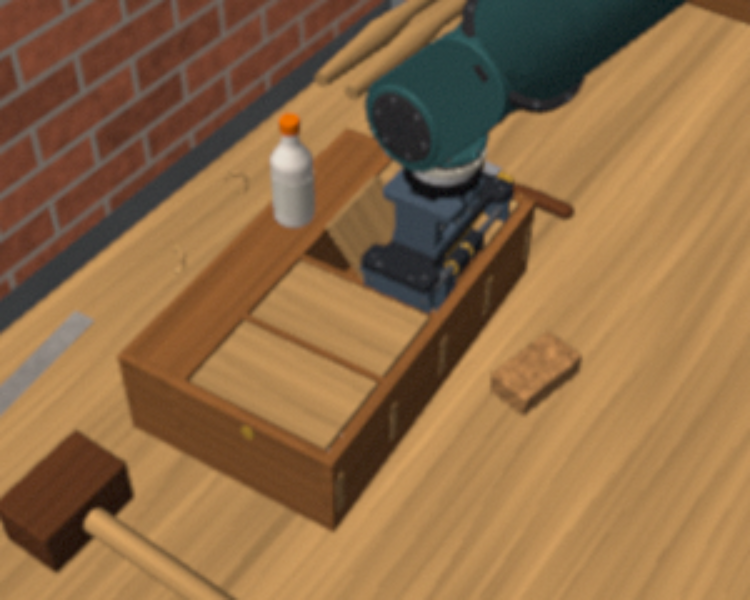

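Cover 3 is tilted up (far end at about 360,215), and the 19 N reading at 64 mm matches its stop. I'll retreat straight up.

Call:
play_rows([
  [-1, -0.005, 0, 0, 0],
  [-1, -0.01, 0, 0, 0],
  [-1, -0.02, 0, 0, 0],
  [-1, -0.03, 0, 0, 0],
  [-1, -0.03, 0, 0, 0],
  [-1, -0.03, 0, 0, 0],
  [-1, -0.03, 0, 0, 0],
  [-1, -0.02, 0, 0, 0],
  [-1, 0, 0, 0, 0],
  [-1, 0, 0, 0, 0],
])

```text
clock: 10.2
tool_pos: [0.5734, -0.0401, 0.4436]
ee_rot: [-2.596, 1.567, 2.169]
contact_force: [0.6, 0.7, -0.9]
width: 0.0004
```

Run:
```python
from h import *
rep(3,.066)
p,d=manip.snapshot("side"); cv2.imwrite("pics/s3.png",cv2.resize(p[80:320,180:480],None,fx=2.5,fy=2.5))
for n in("side","scene"):
    p,d=manip.snapshot(n); cp=manip.camera_params(n); Q=[]
    for v in range(100,300):
        for u in range(150,430):
            if d[v,u]>0:
                X=atd(cp,u,v,d[v,u])-PIV; a,b=X@ex,X@ey
                Q.append((a,b,X[2]))
    Q=np.array(Q)
    for k in range(1,5):
        yc=.15-.1*(k-1); m=(abs(Q[:,1]-yc)<.03)&(abs(Q[:,0])<.06)&(Q[:,2]<.18)
        if k==3: m&=(abs(Q[:,0])<.035)
        q=Q[m]; 
        if len(q)>20:
            s=np.polyfit(q[:,0],q[:,2],1); print(n,k,len(q),"tilt",np.arctan(s[0]).round(3),"z mid",s[1].round(4),"max",q[:,2].max().round(3))
```

```text
t 10.2 tip [ 0.573  -0.0395  0.2526] down [-0.002  0.003 -1.   ] jaw [ 0.052 -0.999 -0.003] goal [ 0.572 -0.04   0.066] 
 shift tool [ 0.1866 -0.0008  0.0006] roll deg 179.1 (or +-180) F [ 0.61  0.73 -0.93] q [-0.11  0.14  1.97  0.    1.04  1.41] w 0.0004423148598147335
 tip in till -0.0539 -0.05
side 1 984 tilt 0.002 z mid 0.1094 max 0.114
side 2 839 tilt 0.001 z mid 0.1096 max 0.115
side 3 691 tilt 0.897 z mid 0.1147 max 0.163
side 4 616 tilt 0.013 z mid 0.1096 max 0.116
scene 1 973 tilt 0.0 z mid 0.1084 max 0.112
scene 2 863 tilt -0.0 z mid 0.1086 max 0.112
scene 3 127 tilt -0.24 z mid 0.0151 max 0.133
scene 4 511 tilt 0.014 z mid 0.1086 max 0.112
```

View pics/s3.png

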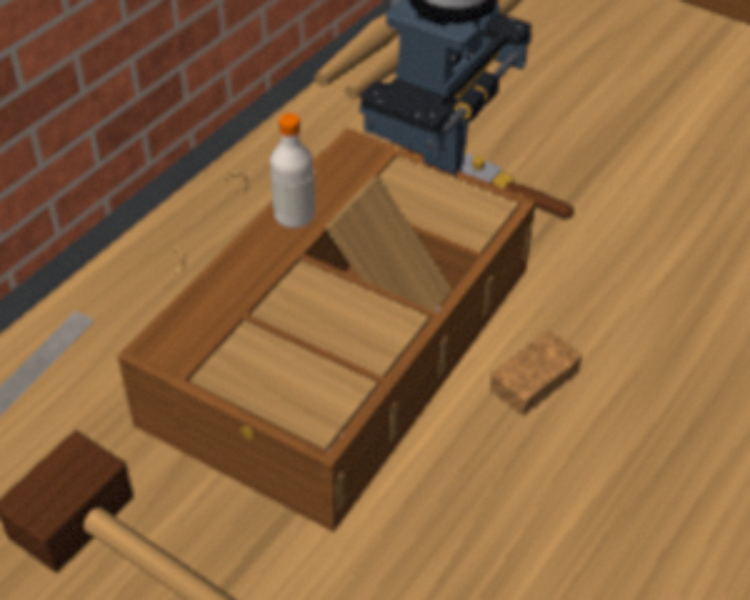

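Cover 3 stands at 0.897 rad, the others are within 0.015 rad of shut, the bystanders are where they were, and the arm is clear. Handing in.

```bash
python3 -c "
from bench import manip
print(manip.close_job())"
```

```text
the job is handed in; nothing more can be done
None
```

I found the free cover, the third from the left, and left it fully open. I had tried the rightmost cover first and it was firm; covers 1 and 2 did not need pressing.

- **Open cover:** after the arm withdrew, the side camera's depth picture put it at about 0.897 rad, against its stop at 0.9. It gave at about 4 N, and I met the stop at about 19 N.
- **Other covers:** all three measured within 0.015 rad of shut.
- **Bystanders:** the glue bottle, mallet and sanding block look unmoved in the last picture. The spokeshave is partly hidden behind the gripper, but the arm never came near it. I did not measure any of their positions.
- **Arm:** the tips were about 250 mm above the bench, touching nothing, when I handed in at about 10 s.

Two checks to note:
- **Force on cover 4:** my first press used steps that were too coarse. It read about 45 N downward (about 50 N in all), closer to the 60 N limit than I meant, so I used smaller steps for the probe on cover 3 and the final push against its stop.
- **Scene camera:** its tilt fit for cover 3 was meaningless (-0.24 rad), probably because that camera sees only the back and the open compartment. The open angle therefore rests on the side camera alone.

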